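# Hang the screwdriver on the balancer arm

### The job

Take the electric screwdriver out of its bench stand and hang it by its collar in the fork of the spring-balanced arm. Lower it slowly, a couple of centimetres a second and without forcing, following the arm as it sinks, keep hold until the arm carries the whole weight and has settled, and only then let go, so that the arm neither drops nor springs up. Leave the other things on the bench alone.

Things in the scene. Friction and masses are not known exactly. Their poses are not given: they have to be found in the camera images.
- driver: the screwdriver: cordless, in-line, upright, round, 172 mm long, weight not known beforehand (325 to 800 g). Origin: centre of its lower end; z runs up along it. From the bottom: steel chuck 24 mm across (0-30 mm), blue body 36 mm across (to 98 mm), dark neck 24 mm across (98-130 mm), aluminium hanging collar 54 mm across (130-136 mm), orange grip knob 30 mm across (136-172 mm)
- driver_collar (a point): centre of the underside of the screwdriver's hanging collar, 130 mm above its lower end; the collar is 54 mm across and 6 mm thick
- driver_knob (a point): point on the screwdriver's axis, 30 mm above the collar's underside and 12 mm below the knob's top: the height to grip the knob at, from above (fingertips then clear the collar)
- driver_stand: black round bench stand, fixed, 80 mm across at the foot, 70 mm tall; the screwdriver stands in it with its end 8 mm above the table, in a bore 44 mm wide at the mouth. Origin: centre of its underside
- balancer: the balancer: fixed stand with a round 150 mm foot and an aluminium post 267 mm tall, carrying a yellow spring-balanced parallelogram arm with a steel fork at its end. Origin: centre of its foot, under the post; its -x axis points along the arm to the fork, about 290 mm away. Near the fork nothing of it stands higher than the red lips while the arm is up
- fork_seat (a point): centre of the fork's seat, on the upper face of its two prongs, 260 mm above the table while the arm is up; it stays level as the arm sinks. Its x axis points back to the post: a neck enters moving along +x. Slot 30 mm wide; prongs 18 mm wide, 8 mm thick, ending 36 mm before this point. The grey head block begins 63 mm behind it, up to 6 mm above. Polished, slippery
- fork_mouth (a point): top of the two red rounded lips at the mouth end of the seat, in the middle between them, 7 mm above the seat and 29 mm before its centre. A third lip, as high, is at the back. They keep the collar from sliding off, with about 2.5 mm of play fore and aft: bring the collar in above the lips with the neck in the slot, then lower it between them
- post_hinge (a point): hinge of the arm on the post. The arm's links are 200 mm long and slope up to the fork by 0.22 rad when unloaded, so the fork's seat moves on an arc of 200 mm radius as it sinks: 44 mm down and 5 mm away from the post up to 0.22 rad, then farther down and back towards the post (by 13 mm at the lower stop)
- balance_arm (a joint): angle the arm has sunk, rad: 0 unloaded at its upper stop, 0.58 at the lower stop (114 mm lower). It starts to sink at about 1.4 N on the fork, then 1 mm per 0.06 N, lightly damped: a load let go too high drops, one pressed too low springs up. With the screwdriver it settles between 0.12 and 0.55 rad depending on its weight. Must never go faster than 0.25 rad/s (50 mm/s at the fork)
- screw_jar: clear plastic screw jar with a blue lid, 52 mm across, 65 mm tall; bystander, loose, leave it alone. Origin: centre of its underside
- green_board: green circuit board, 110 x 75 mm, up to 15 mm tall, lying near the place below the fork; it is the work piece; bystander, loose, leave it alone. Origin: centre of its underside
- red_board: red circuit board, 110 x 75 mm, up to 15 mm tall; bystander, loose, leave it alone. Origin: centre of its underside
- glue_gun: white hot-glue gun lying on its side, about 200 x 120 mm, 36 mm tall; bystander, loose, leave it alone. Origin: centre of its underside
- multimeter: yellow multimeter lying face up, 150 x 75 x 46 mm; bystander, loose, leave it alone. Origin: centre of its underside
- carton: small open cardboard carton with spare boards in it, 140 x 180 mm, 60 mm tall, flap to 90 mm; bystander, loose, leave it alone. Origin: centre of its underside
- calculator: white pocket calculator, 140 x 85 x 14 mm; bystander, loose, leave it alone. Origin: centre of its underside
Mind the look-alikes: they are no part of the job. Leave any red look-alike of the driver alone.

How it is judged:
By the outcome, as a careful person would: the job done as asked, in the order asked, and still so for the second after the job is handed in, with the robot touching nothing.
It also fails if it takes over 64 s, if anything falls off the work surface, if the arm or the gripper's body presses on something with over 40 N, if the wrist force passes 120 N, or if a joint passes its speed limit or range.

### The arm

A 6-joint arm with a two-finger parallel gripper is mounted at the origin on the work surface. World frame = base frame: x ahead of the robot, y to its left, z up, the work surface at z = 0. Lengths are in m, angles in rad, forces in N, time in s.
With the tool pointing down it reaches from about 0.375 to 0.975 m from the base axis. Payload 3.8 kg.
Tool frame: the origin (TCP) lies midway between the tips of the shut fingers; the grasp point (between the pads) lies 19 mm behind it; z points along the fingers, y is the line along which they close (so a half turn about z gives the same grasp; the last joint's range is limited). The gripper opens to 85 mm and grips with 20 to 120 N. Pads are 22 mm wide; open, the fingers measure 114 mm over their backs; the gripper's body (76 mm by 85 mm) begins 54 mm behind the grasp point. The pads swing forward as they close: fully open they stand 13 mm farther back than shut.
Start: joints at [1.106, 0.264, 1.604, -0, 1.274, -0.037], TCP at [0.28, 0.614, 0.231] pointing down, gripper open.
Joint ranges: [-2.63, 2.63], [-0.94, 2.18], [0.31, 2.57], [-1.31, 4.45], [0, 2.66], [-2.55, 2.55]. Speed limits (rad/s): [2.57, 2.57, 3.14, 3.14, 3.14, 3.14].

### API

Orientations are given as a rotation vector (axis times angle).
In Python, from workcell import status, read_camera, workorder, masks_of gives the robot as it stands.
- The arm moves only by the tool drive_tool, never from a script. Its argument "rows" is a list of rows, each a list of 7 numbers: the turn, a rotation vector about the tool's x, y, z in degrees, then the shift along the tool's x, y, z in m, then the opening, from 0 (shut) to 1 (fully open). In form: [[ax, ay, az, tx, ty, tz, claw], ...]. A call has 1 to 8 rows; each row shifts and turns the commanded pose from where the row before left it, along the tool's axes as they then stand; what a row does not reach is not made up. A row lasts 1/12 s, in which the tool goes at most 41.7 mm and 7.16 degrees, less where a joint would pass 70% of its speed; a pose out of reach is approached as far as the arm can. A call is refused whole if a number of a shift passes 0.0417 or a number of a turn 7.16, either way. A call with a gripper value outside its range is refused whole. The fingers move at their own pace and stop on an object; "force" is the grip in N (left out, the last holds). Time passes only in rows, so rows that do not move let the fingers close. It gives the time, the measured TCP pose, the force, the opening and the grip force at its end, in the units of the state.
- status.read_state(): the state, without advancing time (a new reading comes with each control period).
- read_camera(name): name is "side" or "top"; returns a dict with "color" (480x640x3 uint8, red, green, blue), "intrinsics" (3x3 intrinsics, pixels), "D" ([k1, k2, p1, p2, k3] as OpenCV has them; the pictures are not rectified), "world_from_camera" (4x4, takes a point from camera to world coordinates). Camera axes: x right, y up, looking along -z (the intrinsics and any distortion apply to the point x, -y, -z); pixel columns grow to the right and rows downward; lengths in m; the calibration is good to about 2 mm. A picture is of the moment at which its call begins. There is no depth.
- workorder.finish_job(): hands the job in; it is judged then, once.
Trained networks look in a picture, given as the dict that the camera call returned (one of the last four; its "shot" number tells which), for a name from the list of things; names that differ only in an ending like _2 or _b are one class to them, and where a whole thing is asked for, a point or a joint stands for the part that bears it (a point fixed in the world has none). Each returns a list of dicts, best first, with "score" (0 to 1); they miss things now and then, are a little off and sometimes report something else, mostly with a low value. They report only what shows in the picture. A call takes as long as a camera call. They do not tell look-alikes from the thing itself.
- masks_of(picture, name): "mask" (480x640 bool, what is visible of it) and "bbox" ([left, top, right, bottom] in pixels, round what is visible of it).
The state is a dict: "time": time; "q": joint angles; "joint_vel": joint speeds; "joint_torque": joint torques, N m; "tool_pos": TCP position; "tcp_rot": TCP orientation; "wrist_force": force on the tool from outside, world axes, zero at the start; "torque": the same for the moment, N m; "width": opening from 0.0 (shut) to 1.0 (fully open); "grip_force": force on a finger pad.
Only numpy, scipy, OpenCV 4.12 (cv2) and the standard library are available. Lean on these libraries where they do the work, as an engineer would, in place of code of your own. Each camera call takes 0.05 s, during which the arm holds its last target. There are 200 camera calls.

## Working session

There is one attempt and no reset: what is moved stays moved. The work goes in short steps, Python scripts to look and compute and a tool call to move; the robot and the scene stay as the last step left them, time stands still between calls to the robot, and variables do not carry over. Pictures are saved under pics/ and viewed, at most 10 in all, crops included, and the job is handed in when it is done.

Besides the shell and the picture viewer there is one more tool, called in YAML: its name, and indented under it one key for each argument. drive_tool: Moves the arm, as the interface text tells. Its arguments: {"type":"object","properties":{"rows":{"type":"array"},"force":{"type":"number"}},"required":["rows"]}

```bash
mkdir -p pics
cat > h.py <<'E'
import numpy as np, cv2
from workcell import status, read_camera, workorder, masks_of
def save(p,name): cv2.imwrite('pics/'+name,p["color"][:,:,::-1])
def ray(p,uv):
    n=cv2.undistortPoints(np.array([[uv]],float),np.array(p["intrinsics"]),np.array(p["D"],float))[0,0]
    T=np.array(p["world_from_camera"]); d=T[:3,:3]@np.array([n[0],-n[1],-1]); return T[:3,3],d
def at_z(p,uv,z):
    o,d=ray(p,uv); return o+d*(z-o[2])/d[2]
def proj(p,X):
    T=np.array(p["world_from_camera"]); c=(np.atleast_2d(X)-T[:3,3])@T[:3,:3]; c=c*[1,-1,-1]
    return cv2.projectPoints(c,np.zeros(3),np.zeros(3),np.array(p["intrinsics"]),np.array(p["D"],float))[0][:,0]
E
python3 - <<'E'
from h import *
s=status.read_state(); print(s)
for c in("side","top"):
    p=read_camera(c); save(p,c+'0.png'); print(c,np.round(p["world_from_camera"],3).tolist())
    for n in("driver","driver_stand","balancer","fork_seat","driver_collar"):
        for r in masks_of(p,n)[:3]: print(n,round(r["score"],2),r["bbox"],r["mask"].sum())
E
```

```text
{'time': 0.0, 'q': array([ 1.10609547e+00,  2.64761490e-01,  1.60536510e+00, -9.38247729e-07,
        1.27372547e+00, -3.69101578e-02]), 'joint_vel': array([ 8.72612137e-04, -7.08283055e-04, -7.31086838e-05,  1.83846764e-03,
        6.03309591e-04,  1.26344691e-03]), 'joint_torque': array([-1.03250924e-03, -5.15089095e+01, -3.67327666e+01, -2.37095774e-04,
        1.26278854e-02, -4.39969222e-05]), 'tool_pos': array([0.27971001, 0.61351048, 0.22996124]), 'tcp_rot': array([-0.66674018, -3.06945151,  0.00343776]), 'wrist_force': array([0.15366542, 0.9215577 , 0.14747299]), 'torque': array([-0.02098825, -0.04467621, -0.01386988]), 'grip_force': 0.0, 'width': 1.0004660232910818}
side [[0.996, 0.075, -0.057, 0.5], [-0.095, 0.785, -0.612, -0.779], [-0.001, 0.615, 0.789, 1.152], [0.0, 0.0, 0.0, 1.0]]
driver 0.89 [304.7, 327.3, 326.9, 363.1] 633
driver 0.83 [326.8, 375.8, 357.1, 417.4] 809
driver 0.68 [245.3, 340.7, 267.5, 383.2] 754
balancer 0.89 [295.2, 85.4, 345.0, 182.4] 2594
balancer 0.36 [392.7, 208.6, 432.5, 258.7] 1478
fork_seat 0.73 [296.1, 146.5, 326.5, 181.5] 875
driver_collar 0.94 [304.0, 330.1, 328.0, 364.6] 660
driver_collar 0.7 [247.0, 339.7, 268.9, 382.0] 739
driver_collar 0.16 [223.2, 185.6, 254.5, 217.8] 773
top [[-0.014, 0.991, -0.133, 0.419], [-1.0, -0.013, 0.008, -0.018], [0.006, 0.133, 0.991, 1.318], [0.0, 0.0, 0.0, 1.0]]
driver 0.92 [413.3, 249.4, 434.7, 269.2] 399
driver 0.75 [418.1, 301.9, 442.3, 324.3] 441
driver 0.7 [142.5, 224.3, 272.5, 265.0] 2086
driver_stand 0.57 [403.4, 251.3, 422.1, 278.2] 395
balancer 0.67 [114.3, 215.8, 270.2, 272.0] 4560
driver_collar 0.92 [411.5, 249.5, 435.3, 269.5] 365
driver_collar 0.77 [450.3, 229.6, 477.8, 249.6] 425
driver_collar 0.59 [414.4, 302.4, 442.9, 324.0] 444
```

View pics/side0.png

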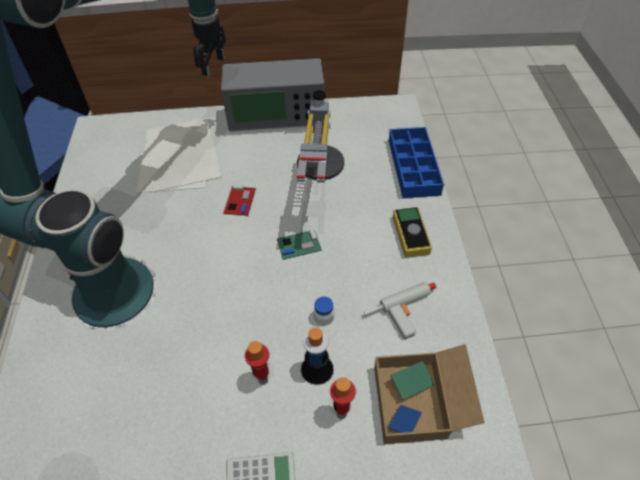

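View pics/top0.png

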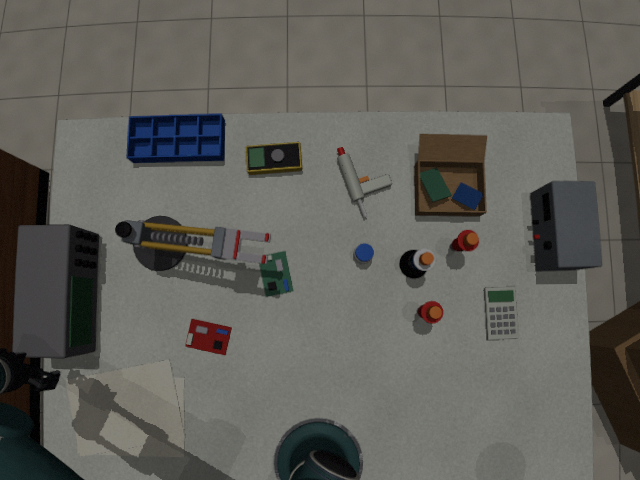

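The bench shows the blue driver with silver collar at top (424,259) and side (316,337), flanked by two red look-alikes. The fork with red lips is at top (~255,245) and side (~313,165).

Run:
```python
from h import *
t=read_camera("top"); s=read_camera("side")
cr=lambda p,x,y,w,h: cv2.resize(p["color"][y:y+h,x:x+w,::-1],(400,300),interpolation=cv2.INTER_CUBIC)
cv2.imwrite('pics/z1.png',np.vstack([np.hstack([cr(t,200,210,80,60),cr(t,390,230,60,45)]),np.hstack([cr(s,280,140,60,45),cr(s,285,320,72,54)])]))
# orange knobs and red lips by colour
for nm,p in(("top",t),("side",s)):
    hsv=cv2.cvtColor(p["color"],cv2.COLOR_RGB2HSV)
    for lab,lo,hi in(("orange",(8,150,120),(18,255,255)),("red",(0,120,90),(5,255,255)),("red2",(174,120,90),(180,255,255))):
        m=cv2.inRange(hsv,lo,hi); n,_,st,c=cv2.connectedComponentsWithStats(m)
        for i in range(1,n):
            if st[i,4]>8: print(nm,lab,st[i].tolist(),np.round(c[i],1), 'z.164' ,np.round(at_z(p,c[i],.164),3),'z.267',np.round(at_z(p,c[i],.265),3))
```

```text
top orange [359, 176, 9, 6, 31] [363.3 178.6] z.164 [ 0.712 -0.123  0.164] z.267 [ 0.686 -0.114  0.265]
top orange [467, 233, 11, 11, 96] [472.3 238. ] z.164 [ 0.564 -0.381  0.164] z.267 [ 0.551 -0.349  0.265]
top orange [422, 253, 11, 11, 94] [427.4 257.7] z.164 [ 0.518 -0.27   0.164] z.267 [ 0.51  -0.248  0.265]
top orange [430, 306, 12, 13, 109] [435.4 312. ] z.164 [ 0.391 -0.284  0.164] z.267 [ 0.393 -0.261  0.265]
top red [338, 147, 6, 8, 33] [340.8 150.4] z.164 [ 0.782 -0.07   0.164] z.267 [ 0.751 -0.065  0.265]
top red [234, 230, 6, 28, 65] [236.2 243.6] z.164 [0.558 0.181 0.164] z.267 [0.546 0.164 0.265]
top red [458, 230, 17, 21, 107] [462.9 237.2] z.164 [ 0.566 -0.358  0.164] z.267 [ 0.553 -0.328  0.265]
top red [265, 233, 4, 8, 18] [266.3 236.8] z.164 [0.573 0.11  0.164] z.267 [0.56  0.099 0.265]
top red [535, 235, 5, 3, 11] [537. 236.] z.164 [ 0.566 -0.543  0.164] z.267 [ 0.554 -0.497  0.265]
top red [473, 241, 6, 9, 15] [475.7 245.1] z.164 [ 0.547 -0.388  0.164] z.267 [ 0.535 -0.356  0.265]
top red [262, 255, 3, 8, 20] [263.1 258.7] z.164 [0.522 0.118 0.164] z.267 [0.513
[... 1217 characters left out ...]

side red [300, 157, 25, 3, 51] [312.1 158.2] z.164 [0.552 0.27  0.164] z.267 [0.546 0.162 0.265]
side red [297, 175, 8, 3, 18] [300.4 176.1] z.164 [0.516 0.205 0.164] z.267 [0.514 0.104 0.265]
side red [317, 176, 8, 2, 15] [320.3 176.5] z.164 [0.568 0.198 0.164] z.267 [0.561 0.098 0.265]
side red [224, 188, 31, 27, 412] [238.5 200.5] z.164 [0.355 0.134 0.164] z.267 [0.369 0.041 0.265]
side red [429, 283, 6, 7, 27] [431.9 285.7] z.164 [ 0.787 -0.165  0.164] z.267 [ 0.758 -0.228  0.265]
side red [245, 345, 24, 25, 255] [257.9 359.1] z.164 [ 0.398 -0.305  0.164] z.267 [ 0.409 -0.354  0.265]
side red [331, 382, 24, 24, 261] [342.3 395.4] z.164 [ 0.56  -0.398  0.164] z.267 [ 0.554 -0.437  0.265]
```

View pics/z1.png

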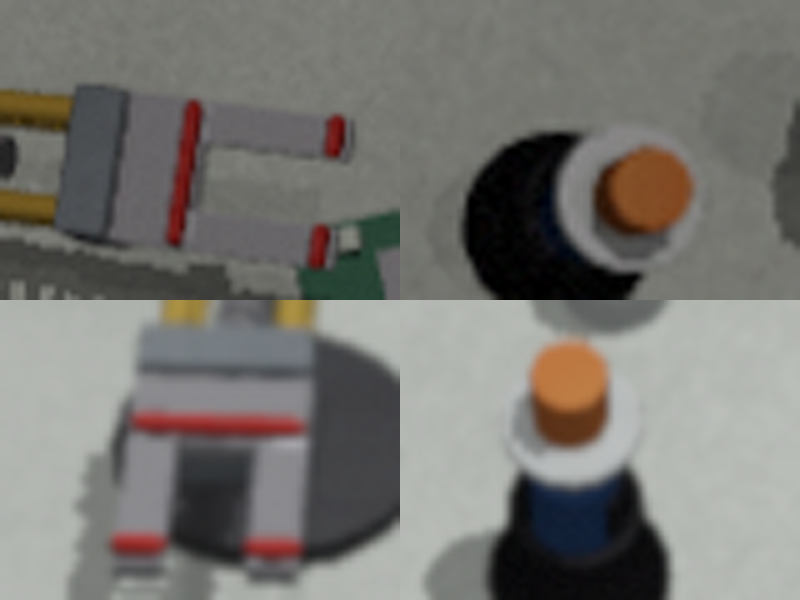

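Crops: driver knob-top centre is at top (427.5,258) and side (315.4,334). Fork mouth lips at top (266,237)/(263,259) and back lip at (236,244). Both cameras agree within 2 mm: fork axis about (0.142,0.990), seat about (0.541,0.132), driver about (0.518,-0.265).

drive_tool:
  rows:
    - [0,0,6.7,0,0,-0.02,1]
    - [0,0,6.7,0,0,-0.02,1]
    - [0,0,6.7,0,0,-0.02,1]
    - [0,0,6.7,0,0,-0.02,1]
    - [0,0,6.7,0,0,-0.02,1]
    - [0,0,6.7,0,0,-0.02,1]
    - [0,0,6.7,0,0,-0.02,1]
    - [0,0,6.7,0,0,-0.02,1]
  force: 40

```text
time: 1.37
tool_pos: [0.28, 0.6141, 0.3923]
tcp_rot: [-1.986, -2.434, -0.0]
wrist_force: [-0.7, 0.1, 0.3]
width: 1.0
grip_force: 0.0
```

drive_tool:
  rows:
    - [0,0,6.7,0,0,0,1]
    - [0,0,6.7,0,0,0,1]
    - [0,0,6.7,0,0,0,1]
    - [0,0,0,0,0,0,1]
    - [0,0,0,0,0,0,1]

```text
time: 1.78
tool_pos: [0.28, 0.6141, 0.3913]
tcp_rot: [2.371, 2.06, -0.0]
wrist_force: [0.5, -0.3, -0.8]
width: 0.999
grip_force: 0.0
```

```bash
cat >> h.py <<'E'
from scipy.spatial.transform import Rotation as R
def triang(rays):
    A=np.zeros((3,3));b=np.zeros(3)
    for o,d in rays:
        d=d/np.linalg.norm(d); M=np.eye(3)-np.outer(d,d); A+=M;b+=M@o
    return np.linalg.solve(A,b)
def togo(target):
    s=status.read_state(); T=R.from_rotvec(s["tcp_rot"]); M=T.as_matrix()
    print('t',round(s["time"],2),'pos',np.round(s["tool_pos"],4),'F',np.round(s["wrist_force"],1),'w',round(s["width"],3),'q',np.round(s["q"],2))
    print('tool x',np.round(M[:,0],3),'y',np.round(M[:,1],3),'z',np.round(M[:,2],3)); print('shift in tool axes',np.round(M.T@(np.array(target)-s["tool_pos"]),4)); return M
E
python3 - <<'E'
from h import *
t=read_camera("top"); s=read_camera("side")
for n,a,b in(("knobtop",(427.5,258.2),(315.4,334.0)),("collar top",(424.8,259.5),(316.,343.))):
    X=triang([ray(t,a),ray(s,b)]); print(n,np.round(X,4),'resid px',np.round(proj(t,X)-a,1),np.round(proj(s,X)-b,1))
# silhouette fit of the knob (orange) : centroid of projected model
def knobmask(p,x,y):
    a=np.linspace(0,2*np.pi,40); P=[[x+.015*np.cos(i),y+.015*np.sin(i),z] for z in(.144,.18) for i in a]
    return cv2.convexHull(proj(p,P).astype(np.float32))
for nm,p,c in(("top",t,(427.5,258)),("side",s,(315,335))):
    hsv=cv2.cvtColor(p["color"],cv2.COLOR_RGB2HSV); m=cv2.inRange(hsv,(5,110,50),(20,255,255)); n,l,st,ce=cv2.connectedComponentsWithStats(m)
    i=l[int(c[1]),int(c[0])]; xy=np.array([.518,-.265])
    for k in range(20):
        M=cv2.moments(knobmask(p,*xy)); cc=np.array([M['m10']/M['m00'],M['m01']/M['m00']]); xy=xy+(at_z(p,ce[i],.165)-at_z(p,cc,.165))[:2]
    print(nm,'knob xy',np.round(xy,4),st[i],M['m00'])
togo([.518,-.266,.40])
E
```

```text
knobtop [ 0.5174 -0.2669  0.1781] resid px [[-0.1 -0.6]] [[-0.7  0.1]]
collar top [ 0.5176 -0.2684  0.1403] resid px [[-0.1 -0.6]] [[-0.7  0.1]]
top knob xy [ 0.5172 -0.2671] [419 252  15  13 139] 167.7659219915513
side knob xy [ 0.518 -0.264] [309 328  13  18 202] 259.8755939025432
t 1.88 pos [0.28   0.6141 0.3911] F [ 0.3 -0.3  0.6] w 0.999 q [1.11 0.21 1.38 0.   1.55 1.25]
tool x [ 0.14  0.99 -0.  ] y [ 0.99 -0.14 -0.  ] z [-0. -0. -1.]
shift in tool axes [-0.8381  0.359  -0.0087]
```

drive_tool:
  rows:
    - [0,0,0,-0.035,0.015,0,1]
    - [0,0,0,-0.035,0.015,0,1]
    - [0,0,0,-0.035,0.015,0,1]
    - [0,0,0,-0.035,0.015,0,1]
    - [0,0,0,-0.035,0.015,0,1]
    - [0,0,0,-0.035,0.015,0,1]
    - [0,0,0,-0.035,0.015,0,1]
    - [0,0,0,-0.035,0.015,0,1]

```text
time: 2.55
tool_pos: [0.3588, 0.3181, 0.3913]
tcp_rot: [2.372, 2.06, 0.001]
wrist_force: [1.1, -0.5, -0.3]
width: 0.998
grip_force: 0.0
```

drive_tool:
  rows:
    - [0,0,0,-0.035,0.015,0,1]
    - [0,0,0,-0.035,0.015,0,1]
    - [0,0,0,-0.035,0.015,0,1]
    - [0,0,0,-0.035,0.015,0,1]
    - [0,0,0,-0.035,0.015,0,1]
    - [0,0,0,-0.035,0.015,0,1]
    - [0,0,0,-0.035,0.015,0,1]
    - [0,0,0,-0.035,0.015,0,1]

```text
time: 3.22
tool_pos: [0.4375, 0.0238, 0.3916]
tcp_rot: [2.372, 2.059, 0.001]
wrist_force: [0.6, 1.4, 0.6]
width: 1.002
grip_force: 0.0
```

drive_tool:
  rows:
    - [0,0,0,-0.035,0.015,0,1]
    - [0,0,0,-0.035,0.015,0,1]
    - [0,0,0,-0.035,0.015,0,1]
    - [0,0,0,-0.035,0.015,0,1]
    - [0,0,0,-0.035,0.015,0.02,1]
    - [0,0,0,-0.025,0.01,0.02,1]
    - [0,0,0,-0.01,0.005,0.02,1]
    - [0,0,0,0,0,0.02,1]

```text
time: 3.88
tool_pos: [0.4967, -0.1969, 0.3107]
tcp_rot: [2.375, 2.055, -0.001]
wrist_force: [0.5, -0.5, -0.7]
width: 1.0
grip_force: 0.0
```

Run:
```python
from h import *
s=read_camera("side");t=read_camera("top")
togo([.5175,-.2663,.149])
cr=lambda p,x,y,w,h: cv2.resize(p["color"][y:y+h,x:x+w,::-1],(400,400),interpolation=cv2.INTER_CUBIC)
cv2.imwrite('pics/z2.png',np.hstack([cr(s,250,260,130,130),cr(t,370,200,110,110)]))
```

```text
t 3.98 pos [ 0.4941 -0.1938  0.3074] F [-0.3  0.6  0.2] w 0.998 q [-0.42 -0.04  1.8   0.    1.39 -0.28]
tool x [0.143 0.99  0.002] y [ 0.99  -0.143 -0.008] z [-0.008  0.003 -1.   ]
shift in tool axes [-0.0688  0.0347  0.158 ]
```

View pics/z2.png

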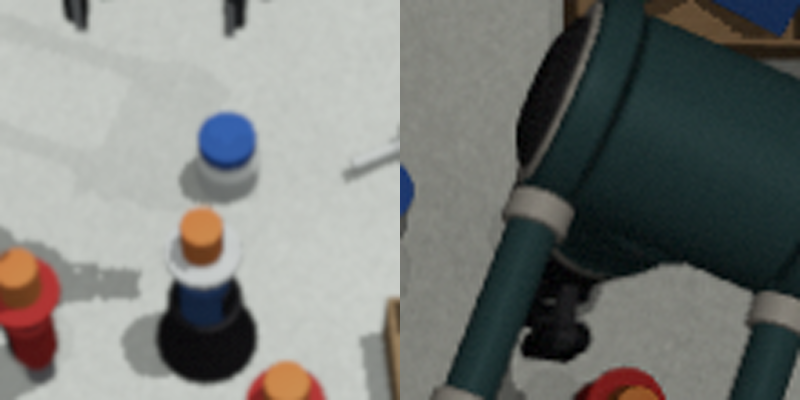

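Side view: driver untouched in its stand, gripper fingers at the upper edge above and beyond it.

drive_tool:
  rows:
    - [0,0,0,-0.023,0.0116,0.01,1]
    - [0,0,0,-0.023,0.0116,0.01,1]
    - [0,0,0,-0.023,0.0116,0.02,1]
    - [0,0,0,0,0,0.02,1]
    - [0,0,0,0,0,0.02,1]
    - [0,0,0,0,0,0,1]
    - [0,0,0,0,0,0,1]
    - [0,0,0,0,0,0,1]

```text
time: 4.65
tool_pos: [0.5219, -0.2671, 0.2341]
tcp_rot: [2.372, 2.057, 0.001]
wrist_force: [-0.0, 0.5, 0.2]
width: 0.998
grip_force: 0.0
```

Run:
```python
from h import *
M=togo([.5175,-.2663,.149])
print(np.degrees(R.from_matrix(M.T@R.from_matrix(np.array([[.142,.99,0],[.99,-.142,0],[0,0,-1.]]).T).as_matrix()).as_rotvec()).round(2))
```

```text
t 4.65 pos [ 0.5219 -0.2671  0.2341] F [-0.   0.5  0.2] w 0.998 q [-0.52  0.09  1.8   0.    1.25 -0.37]
tool x [ 0.142  0.99  -0.001] y [ 0.99  -0.142  0.002] z [ 0.002 -0.001 -1.   ]
shift in tool axes [ 0.0003 -0.0047  0.0851]
[0.14 0.05 0.03]
```

drive_tool:
  rows:
    - [0,0,0,0,-0.0045,0.017,1]
    - [0,0,0,0,0,0.017,1]
    - [0,0,0,0,0,0.017,1]
    - [0,0,0,0,0,0.017,1]
    - [0,0,0,0,0,0.017,1]
    - [0,0,0,0,0,0,1]
    - [0,0,0,0,0,0,1]
    - [0,0,0,0,0,0,1]

```text
time: 5.32
tool_pos: [0.5179, -0.2671, 0.1494]
tcp_rot: [2.372, 2.055, 0.002]
wrist_force: [-0.2, -0.2, 1.0]
width: 1.002
grip_force: 0.0
```

drive_tool:
  rows:
    - [0,0,0,0,0,0,0.5]
    - [0,0,0,0,0,0,0.4]
    - [0,0,0,0,0,0,0.3]
    - [0,0,0,0,0,0,0.2]
    - [0,0,0,0,0,0,0.1]
    - [0,0,0,0,0,0,0]
    - [0,0,0,0,0,0,0]
    - [0,0,0,0,0,0,0]
  force: 50

```text
time: 5.98
tool_pos: [0.5167, -0.2668, 0.1476]
tcp_rot: [2.374, 2.056, 0.0]
wrist_force: [-1.0, 0.9, 5.4]
width: 0.338
grip_force: 49.4
```

Run:
```python
from h import *
s=read_camera("side")
togo([.5175,-.2663,.149]); print(status.read_state()["grip_force"])
cv2.imwrite('pics/z3.png',cv2.resize(s["color"][260:400,250:380,::-1],(520,560),interpolation=cv2.INTER_CUBIC))
```

```text
t 6.03 pos [ 0.5167 -0.2668  0.1476] F [-0.9  0.1  5.8] w 0.333 q [-0.52  0.15  1.9  -0.    1.09 -0.38]
tool x [ 0.143  0.99  -0.   ] y [ 0.99  -0.143  0.001] z [ 0.001 -0.    -1.   ]
shift in tool axes [ 0.0006  0.0007 -0.0014]
49.415239691734314
```

View pics/z3.png

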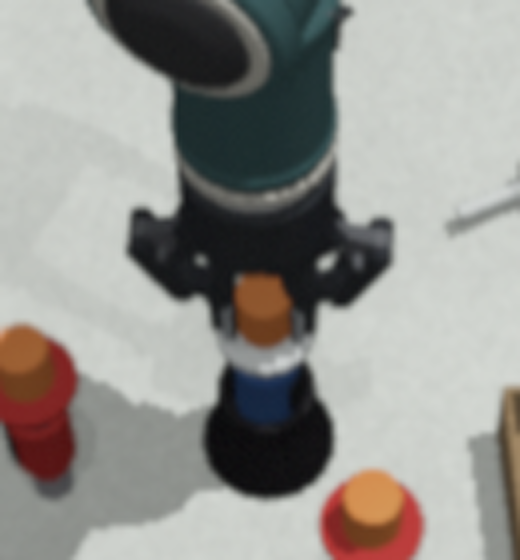

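Side view: fingers closed on the orange knob above the silver collar, driver still upright in its stand. Lifting.

drive_tool:
  rows:
    - [0,0,0,0,0,-0.008,0]
    - [0,0,0,0,0,-0.014,0]
    - [0,0,0,0,0,-0.018,0]
    - [0,0,0,0,0,-0.022,0]
    - [0,0,0,0,0,-0.022,0]
    - [0,0,0,0,0,-0.022,0]
    - [0,0,0,0,0,-0.018,0]
    - [0,0,0,0,0,-0.011,0]
  force: 70

```text
time: 6.7
tool_pos: [0.5167, -0.2666, 0.2832]
tcp_rot: [2.374, 2.056, 0.001]
wrist_force: [0.3, -0.4, -4.4]
width: 0.334
grip_force: 69.5
```

drive_tool:
  rows:
    - [0,0,0,0.01,-0.004,0,0]
    - [0,0,0,0.02,-0.005,0,0]
    - [0,0,0,0.03,-0.005,0,0]
    - [0,0,0,0.035,-0.005,0,0]
    - [0,0,0,0.035,-0.005,0,0]
    - [0,0,0,0.035,-0.004,0,0]
    - [0,0,0,0.035,-0.003,0,0]
    - [0,0,0,0.03,-0.002,0,0]

```text
time: 7.37
tool_pos: [0.5145, -0.0312, 0.2794]
tcp_rot: [-2.371, -2.055, 0.003]
wrist_force: [1.1, -0.5, -3.8]
width: 0.332
grip_force: 69.6
```

drive_tool:
  rows:
    - [0,0,0,0.03,0,0,0]
    - [0,0,0,0.02,0,0,0]
    - [0,0,0,0.01,0,0,0]
    - [0,0,0,0.005,0,0,0]
    - [0,0,0,0,0,0,0]
    - [0,0,0,0,0,0,0]
    - [0,0,0,0,0,0,0]
    - [0,0,0,0,0,0,0]

```text
time: 8.03
tool_pos: [0.5259, 0.029, 0.2818]
tcp_rot: [2.376, 2.055, -0.001]
wrist_force: [0.5, 0.5, -4.1]
width: 0.331
grip_force: 69.6
```

Run:
```python
from h import *
s=read_camera("side");t=read_camera("top")
togo([.5412,.1315,.284])
cr=lambda p,x,y,w,h: cv2.resize(p["color"][y:y+h,x:x+w,::-1],(400,500),interpolation=cv2.INTER_CUBIC)
cv2.imwrite('pics/z4.png',np.hstack([cr(s,270,130,80,100),cr(t,210,200,96,120)]))
```

```text
t 8.13 pos [0.526  0.0292 0.2819] F [ 0.7  0.3 -5.6] w 0.333 q [ 0.01 -0.05  1.85 -0.    1.34  0.15]
tool x [ 0.144  0.99  -0.   ] y [ 0.99  -0.144  0.   ] z [ 0. -0. -1.]
shift in tool axes [ 0.1035  0.0003 -0.0021]
```

View pics/z4.png

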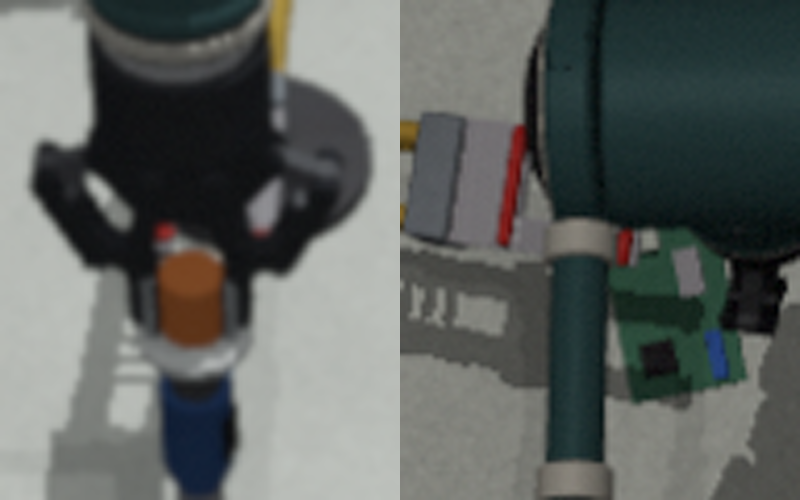

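Crops: driver hangs upright in the gripper right before the fork; the knob is at side (308,190), the right mouth lip is just seen behind. Check the lateral alignment numerically, with the same camera for both knob and lips.

```bash
cat >> h.py <<'E'
def knob_xy(p,seed,tz):
    """xy of knob axis from the visible orange area below/left/right of the fingers: uses left/right columns, per row"""
    hsv=cv2.cvtColor(p["color"],cv2.COLOR_RGB2HSV); m=cv2.inRange(hsv,(5,110,40),(20,255,255)); n,l,st,ce=cv2.connectedComponentsWithStats(m)
    i=l[int(seed[1]),int(seed[0])]; return st[i],ce[i]
def knobhull(p,x,y,zu):
    a=np.linspace(0,2*np.pi,40); return cv2.convexHull(proj(p,[[x+.015*np.cos(i),y+.015*np.sin(i),z] for z in(zu+.006,zu+.042) for i in a]).astype(np.float32))[:,0]
E
python3 - <<'E'
from h import *
s=read_camera("side"); st,c=knob_xy(s,(308,192),0); S=status.read_state()["tool_pos"]
h=knobhull(s,S[0],S[1],S[2]-.0096); print('seen',st,c.round(1),'pred',h.min(0),h.max(0))
# lips seen vs. predicted
hsv=cv2.cvtColor(s["color"],cv2.COLOR_RGB2HSV); m=cv2.inRange(hsv,(0,110,80),(5,255,255))[140:190,290:335]
n,l,q,ce=cv2.connectedComponentsWithStats(m)
for i in range(1,n):
    if q[i,4]>3: print('red',q[i]+[290,140,0,0,0])
# fork lips model, dist along d from seat, perp +-
d=np.array([.142,.99]);e=np.array([.99,-.142]);A=np.array([.5412,.1315])
for f in(-.029,.029):
  for w in(-.033,-.015,.015,.033): print(f,w,proj(s,[*(A+f*d+w*e),.267]).round(1))
E
```

```text
seen [301 180  14  19 223] [307.8 188.9] pred [299.92932 179.14543] [313.947  200.1016]
red [301 175   4   3   9]
-0.029 -0.033 [[296.1 174.8]]
-0.029 -0.015 [[303.7 175.1]]
-0.029 0.015 [[316.4 175.5]]
-0.029 0.033 [[324.  175.7]]
0.029 -0.033 [[298.2 157.9]]
0.029 -0.015 [[305.6 158.1]]
0.029 0.015 [[317.9 158.5]]
0.029 0.033 [[325.3 158.7]]
```

drive_tool:
  rows:
    - [0,0,0,0.006,0,-0.0035,0]
    - [0,0,0,0.014,0,0,0]
    - [0,0,0,0.016,0,0,0]
    - [0,0,0,0.016,0,0,0]
    - [0,0,0,0.008,0,0,0]
    - [0,0,0,0,0,0,0]
    - [0,0,0,0,0,0,0]

```text
time: 8.77
tool_pos: [0.5345, 0.0896, 0.2855]
tcp_rot: [2.373, 2.058, -0.001]
wrist_force: [-0.8, -1.3, -4.1]
width: 0.329
grip_force: 69.6
```

drive_tool:
  rows:
    - [0,0,0,0.008,0,0,0]
    - [0,0,0,0.01,0,0,0]
    - [0,0,0,0.01,0,0,0]
    - [0,0,0,0.008,0,0,0]
    - [0,0,0,0.004,0,0,0]
    - [0,0,0,0.002,0,0,0]
    - [0,0,0,0,0,0,0]
    - [0,0,0,0,0,0,0]

```text
time: 9.43
tool_pos: [0.5405, 0.1311, 0.2853]
tcp_rot: [2.374, 2.057, -0.001]
wrist_force: [0.5, -0.4, -5.1]
width: 0.333
grip_force: 69.6
```

Run:
```python
from h import *
s=read_camera("side")
togo([.5412,.1318,.2853]); S=status.read_state()["tool_pos"]
st,c=knob_xy(s,proj(s,[*S[:2],S[2]+.01])[0],0); h=knobhull(s,S[0],S[1],S[2]-.0096); print('seen',st,c.round(1),'pred',h.min(0),h.max(0))
cv2.imwrite('pics/z5.png',cv2.resize(s["color"][130:210,275:355,::-1],(600,600),interpolation=cv2.INTER_CUBIC))
```

```text
t 9.48 pos [0.5405 0.1309 0.2854] F [ 0.4 -0.5 -4.1] w 0.33 q [ 0.19  0.01  1.79 -0.    1.34  0.34]
tool x [ 0.143  0.99  -0.   ] y [ 0.99  -0.143 -0.   ] z [-0. -0. -1.]
shift in tool axes [0.001  0.0006 0.0001]
seen [305 148  13  18 199] [310.8 156.3] pred [303.513   146.66394] [316.74756 166.77638]
```

View pics/z5.png

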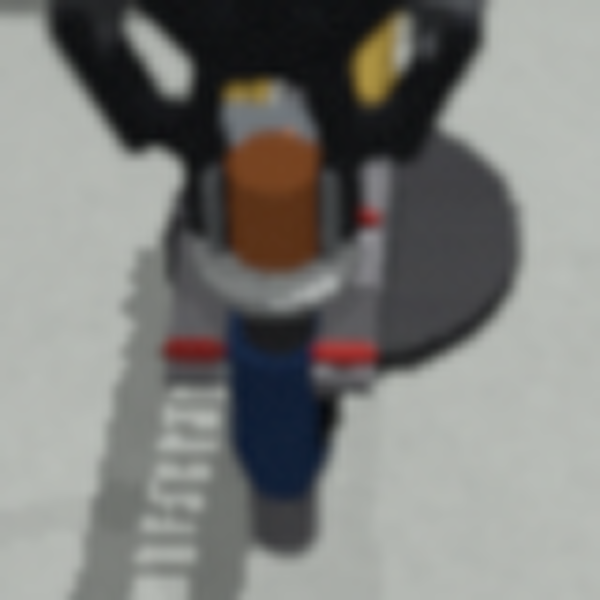

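Run:
```python
from h import *
s=read_camera("side"); g=s["color"].astype(int)
S=status.read_state()["tool_pos"]; a=np.linspace(0,2*np.pi,80); zu=S[2]-.0096
for z,nm in((zu,'under'),(zu+.006,'top')):
    P=proj(s,[[S[0]+.027*np.cos(i),S[1]+.027*np.sin(i),z] for i in a]); print(nm,'collar max row',P[:,1].max().round(2),'cols',P[:,0].min().round(1),P[:,0].max().round(1))
d=np.array([.142,.99]);e=np.array([.99,-.142]);A=np.array([.5412,.1318])
for f,z in((-.029,.267),(-.031,.267),(-.0335,.260),(-.036,.26),(-.036,.252)): print('mouth',f,z,proj(s,[[*(A+f*d+w*e),z] for w in(-.024,.024)]).round(2).tolist())
for f,z in((.029,.267),(.031,.267)): print('back',f,z,proj(s,[[*(A+f*d+w*e),z] for w in(-.024,.024)]).round(2).tolist())
print('col311 rows160-182',[(r,*g[r,311]) for r in range(163,178)])
print('col321',[(r,*g[r,321]) for r in range(165,184)])
print('col300',[(r,*g[r,300]) for r in range(165,184)])
print('px/m y',proj(s,[[.54,.13,.267],[.54,.14,.267],[.54,.13,.277]]))
```

```text
under collar max row 172.26 cols 299.2 321.9
top collar max row 170.43 cols 299.0 321.8
mouth -0.029 0.267 [[299.88, 174.86], [320.19, 175.52]]
mouth -0.031 0.267 [[299.81, 175.46], [320.14, 176.12]]
mouth -0.0335 0.26 [[299.85, 178.31], [320.12, 178.97]]
mouth -0.036 0.26 [[299.76, 179.07], [320.06, 179.73]]
mouth -0.036 0.252 [[299.91, 181.44], [320.11, 182.1]]
back 0.029 0.267 [[301.86, 157.89], [321.59, 158.5]]
back 0.031 0.267 [[301.93, 157.32], [321.64, 157.93]]
col311 rows160-182 [(163, np.int64(92), np.int64(51), np.int64(25)), (164, np.int64(91), np.int64(51), np.int64(24)), (165, np.int64(92), np.int64(56), np.int64(33)), (166, np.int64(101), np.int64(83), np.int64(72)), (167, np.int64(116), np.int64(115), np.int64(113)), (168, np.int64(121), np.int64(125), np.int64(123)), (169, np.int64(128), np.int64(131), np.int64(130)), (170, np.int64(130), np.int64(134), np.int64(133)), (171, np.int64(98), np.int64(101), np.int64(101)), (172, np.int64(54), np.int64(55), np.int64(55)), (173, np.int64(33), np.int64(33), np.int64(34)), (174, np.int64(28), np.int64(28), np.int64(30)), (175
[... 1446 characters left out ...]
96)), (172, np.int64(93), np.int64(92), np.int64(95)), (173, np.int64(93), np.int64(92), np.int64(94)), (174, np.int64(100), np.int64(83), np.int64(86)), (175, np.int64(114), np.int64(53), np.int64(53)), (176, np.int64(111), np.int64(34), np.int64(32)), (177, np.int64(94), np.int64(35), np.int64(35)), (178, np.int64(84), np.int64(60), np.int64(61)), (179, np.int64(80), np.int64(75), np.int64(77)), (180, np.int64(74), np.int64(74), np.int64(76)), (181, np.int64(106), np.int64(108), np.int64(106)), (182, np.int64(143), np.int64(147), np.int64(143)), (183, np.int64(137), np.int64(140), np.int64(136))]
px/m y [[310.43616491 167.12396945]
 [310.13694155 164.2153084 ]
 [310.31351433 164.09075313]]
```

The picture shows the neck in the slot, with the collar above and between the lips (mouth lips side rows 174.5–178). The prong ends put the fork about 1 mm further in than the driver, so I shift 1.5 mm and start lowering.

drive_tool:
  rows:
    - [0,0,0,0.0017,0.0005,0,0]
    - [0,0,0,0,0,0.0016,0]
    - [0,0,0,0,0,0.0016,0]
    - [0,0,0,0,0,0.0016,0]
    - [0,0,0,0,0,0.0016,0]
    - [0,0,0,0,0,0.0016,0]
    - [0,0,0,0,0,0.0016,0]
    - [0,0,0,0,0,0.0016,0]

```text
time: 10.2
tool_pos: [0.5413, 0.1327, 0.274]
tcp_rot: [-2.375, -2.057, 0.0]
wrist_force: [1.2, 0.0, -4.8]
width: 0.333
grip_force: 69.6
```

```bash
cat >> h.py <<'E'
def look(s,c0=174,c1=190):
    g=s["color"].astype(float); S=status.read_state()["tool_pos"]
    for c in(299,300,321,322):
        r=(g[c0:c1,c,0]-g[c0:c1,c,1]).clip(12)-12; print('lip col',c,'row',(r*np.arange(c0,c1)).sum()/max(r.sum(),1e-6),r.sum())
E
python3 - <<'E'
from h import *
s=read_camera("side"); look(s,172,184); 
F=[status.read_state()["wrist_force"]]
for k in range(4): read_camera("side"); F.append(status.read_state()["wrist_force"])
print(np.mean(F,0).round(2)); togo([.5414,.1323,.272])
E
```

```text
lip col 299 row 176.04705882352943 170.0
lip col 300 row 176.08333333333334 180.0
lip col 321 row 176.61885245901638 244.0
lip col 322 row 176.5941422594142 239.0
[ 0.63 -0.03 -4.05]
t 10.45 pos [0.5413 0.1327 0.2743] F [ 0.4 -0.8 -3.6] w 0.33 q [ 0.2   0.02  1.8  -0.    1.32  0.34]
tool x [0.143 0.99  0.   ] y [ 0.99  -0.143  0.   ] z [ 0.  0. -1.]
shift in tool axes [-0.0004  0.0001  0.0023]
```

drive_tool:
  rows:
    - [0,0,0,0,0,0.001,0]
    - [0,0,0,0,0,0.001,0]
    - [0,0,0,0,0,0.001,0]
    - [0,0,0,0,0,0,0]
    - [0,0,0,0,0,0,0]

```text
time: 10.87
tool_pos: [0.5412, 0.1327, 0.271]
tcp_rot: [-2.375, -2.057, 0.0]
wrist_force: [-0.2, -0.5, -4.7]
width: 0.332
grip_force: 69.6
```

```bash
cat >> h.py <<'E'
def avgF(n=6):
    F=[]
    for k in range(n): read_camera("side"); F.append(status.read_state()["wrist_force"])
    print('F',np.mean(F,0).round(2))
E
python3 - <<'E'
from h import *
s=read_camera("side"); look(s,172,184); avgF()
togo([.5414,.1323,.272])
E
```

```text
lip col 299 row 176.0568181818182 176.0
lip col 300 row 176.08474576271186 177.0
lip col 321 row 176.62962962962962 243.0
lip col 322 row 176.58823529411765 238.0
F [ 0.2   0.25 -4.37]
t 11.22 pos [0.5413 0.1327 0.2713] F [ 0.3  0.3 -5.2] w 0.335 q [ 0.2   0.02  1.81 -0.    1.31  0.34]
tool x [0.143 0.99  0.   ] y [ 0.99  -0.143  0.   ] z [ 0.  0. -1.]
shift in tool axes [-0.0004  0.0001 -0.0007]
```

Collar is 5 mm below the lip tops, with no lip movement and no contact force: it sits between the lips. Continue down, following the arc (weight about 4.3 N, so about 48 mm of sink expected).

drive_tool:
  rows:
    - [0,0,0,0,0,0.0014,0]
    - [0,0,0,-0.0002,0,0.0014,0]
    - [0,0,0,-0.0003,0,0.0014,0]
    - [0,0,0,-0.0003,0,0.0014,0]
    - [0,0,0,-0.0003,0,0.0014,0]
    - [0,0,0,-0.0003,0,0.0014,0]
    - [0,0,0,-0.0003,0,0.0014,0]
    - [0,0,0,-0.0003,0,0.0014,0]

```text
time: 11.88
tool_pos: [0.5412, 0.1308, 0.26]
tcp_rot: [2.375, 2.057, 0.001]
wrist_force: [-0.5, 0.0, -2.1]
width: 0.334
grip_force: 69.6
```

Run:
```python
from h import *
s=read_camera("side"); look(s,172,190); avgF()
togo([.5414,.1323,.272])
```

```text
lip col 299 row 179.4792899408284 169.0
lip col 300 row 179.49132947976878 173.0
lip col 321 row 180.06938775510204 245.0
lip col 322 row 180.01532567049807 261.0
F [ 0.09 -0.33 -2.52]
t 12.23 pos [0.541  0.1308 0.2601] F [ 0.8  0.4 -2.5] w 0.332 q [0.19 0.02 1.82 0.   1.29 0.34]
tool x [0.143 0.99  0.   ] y [ 0.99  -0.143  0.   ] z [ 0.  0. -1.]
shift in tool axes [ 0.0015  0.0002 -0.0119]
```

drive_tool:
  rows:
    - [0,0,0,-0.0003,0,0.0015,0]
    - [0,0,0,-0.0002,0,0.0016,0]
    - [0,0,0,-0.0002,0,0.0016,0]
    - [0,0,0,-0.0002,0,0.0016,0]
    - [0,0,0,-0.0002,0,0.0016,0]
    - [0,0,0,-0.0002,0,0.0016,0]
    - [0,0,0,-0.0002,0,0.0016,0]
    - [0,0,0,-0.0002,0,0.0016,0]

```text
time: 12.9
tool_pos: [0.5408, 0.129, 0.2472]
tcp_rot: [2.375, 2.057, 0.0]
wrist_force: [0.2, 0.4, -0.4]
width: 0.328
grip_force: 69.6
```

drive_tool:
  rows:
    - [0,0,0,-0.0002,0,0.0016,0]
    - [0,0,0,-0.0001,0,0.0016,0]
    - [0,0,0,-0.0001,0,0.0016,0]
    - [0,0,0,-0.0001,0,0.0016,0]
    - [0,0,0,-0.0001,0,0.0016,0]
    - [0,0,0,-0.0001,0,0.0016,0]
    - [0,0,0,-0.0001,0,0.0016,0]
    - [0,0,0,-0.0001,0,0.0016,0]

```text
time: 13.57
tool_pos: [0.5407, 0.1281, 0.2344]
tcp_rot: [2.375, 2.057, 0.0]
wrist_force: [-0.1, -0.5, -1.5]
width: 0.333
grip_force: 69.8
```

Run:
```python
from h import *
s=read_camera("side"); look(s,174,205); avgF()
togo([.5414,.1323,.272])
cv2.imwrite('pics/z6.png',cv2.resize(s["color"][130:230,265:365,::-1],(600,600),interpolation=cv2.INTER_CUBIC))
```

```text
lip col 299 row 187.68711656441718 163.0
lip col 300 row 187.77245508982037 167.0
lip col 321 row 188.24576271186442 236.0
lip col 322 row 188.35023041474653 217.0
F [-0.11 -0.97 -1.1 ]
t 13.92 pos [0.5406 0.1281 0.2346] F [-0.6 -1.1 -1.1] w 0.332 q [ 0.19  0.04  1.86 -0.    1.25  0.33]
tool x [ 0.143  0.99  -0.   ] y [ 0.99  -0.143  0.   ] z [ 0. -0. -1.]
shift in tool axes [ 0.0042  0.0002 -0.0374]
```

View pics/z6.png

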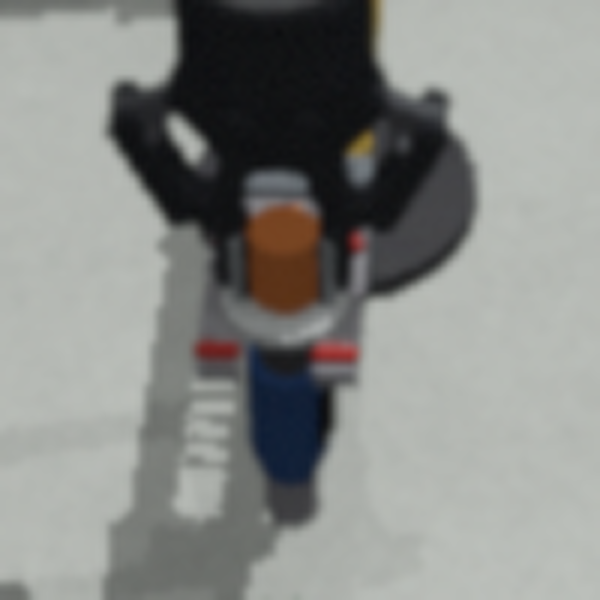

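Collar seated between the lips with the fork sunk about 35 mm; the gripper still carries about 1.1 N. There is a slight push from the back, so I ease 0.6 mm outward and go on.

drive_tool:
  rows:
    - [0,0,0,-0.0003,0,0.0015,0]
    - [0,0,0,-0.0003,0,0.0015,0]
    - [0,0,0,-0.0002,0,0.0015,0]
    - [0,0,0,0,0,0.0015,0]
    - [0,0,0,0,0,0.0015,0]
    - [0,0,0,0,0,0.0015,0]
    - [0,0,0,0,0,0.0015,0]
    - [0,0,0,0,0,0.001,0]

```text
time: 14.58
tool_pos: [0.5406, 0.1274, 0.2229]
tcp_rot: [-2.375, -2.057, -0.0]
wrist_force: [-0.7, 1.2, -0.0]
width: 0.333
grip_force: 69.9
```

Run:
```python
from h import *
s=read_camera("side"); look(s,180,205); avgF(16)
togo([.5414,.1323,.272])
```

```text
lip col 299 row 191.18120805369128 149.0
lip col 300 row 191.1614906832298 161.0
lip col 321 row 191.73251028806584 243.0
lip col 322 row 191.74122807017545 228.0
F [ 0.02  0.84 -0.2 ]
t 15.43 pos [0.5405 0.1274 0.223 ] F [-0.7  1.  -0. ] w 0.331 q [0.19 0.04 1.87 0.   1.23 0.33]
tool x [0.143 0.99  0.   ] y [ 0.99  -0.143 -0.   ] z [-0.  0. -1.]
shift in tool axes [ 0.005   0.0002 -0.049 ]
```

drive_tool:
  rows:
    - [0,0,0,0.0003,0,0.0008,0]
    - [0,0,0,0.0003,0,0.0008,0]
    - [0,0,0,0,0,0.0008,0]
    - [0,0,0,0,0,0.0005,0]
    - [0,0,0,0,0,0,0]
    - [0,0,0,0,0,0,0]

```text
time: 15.93
tool_pos: [0.5406, 0.1278, 0.22]
tcp_rot: [2.375, 2.057, -0.0]
wrist_force: [0.3, -0.3, -0.7]
width: 0.331
grip_force: 70.0
```

Run:
```python
from h import *
s=read_camera("side"); look(s,180,205); avgF(20);avgF(10)
togo([.5414,.1323,.272])
```

```text
lip col 299 row 191.90666666666667 150.0
lip col 300 row 191.875 160.0
lip col 321 row 192.3963963963964 222.0
lip col 322 row 192.42201834862385 218.0
F [-0.06 -1.07 -0.1 ]
F [ 0.37 -1.08  0.01]
t 17.48 pos [0.5406 0.128  0.2201] F [ 0.2 -1.1  0.4] w 0.334 q [0.19 0.05 1.87 0.   1.22 0.33]
tool x [0.143 0.99  0.   ] y [ 0.99  -0.143  0.   ] z [ 0.  0. -1.]
shift in tool axes [ 0.0044  0.0002 -0.0519]
```

Vertical force about 0, arm settled, collar with only friction sideways. Relax sideways, lower the grip, open gently.

drive_tool:
  rows:
    - [0,0,0,-0.0003,0,0,0]
    - [0,0,0,0,0,0,0]
    - [0,0,0,0,0,0,0]
    - [0,0,0,0,0,0,0]
    - [0,0,0,0,0,0,0]
  force: 20

```text
time: 17.9
tool_pos: [0.5406, 0.1279, 0.2202]
tcp_rot: [-2.375, -2.057, -0.001]
wrist_force: [0.9, 0.0, -0.2]
width: 0.331
grip_force: 70.0
```

Run:
```python
from h import *
s=read_camera("side"); look(s,180,205); avgF(20)
togo([.5414,.1323,.272])
```

```text
lip col 299 row 191.87755102040816 147.0
lip col 300 row 191.85987261146497 157.0
lip col 321 row 192.3778801843318 217.0
lip col 322 row 192.3935185185185 216.0
F [0.19 1.02 0.05]
t 18.95 pos [0.5405 0.1277 0.2201] F [0.1 1.3 1.1] w 0.334 q [0.19 0.05 1.87 0.   1.22 0.33]
tool x [0.143 0.99  0.   ] y [ 0.99  -0.143 -0.   ] z [-0.  0. -1.]
shift in tool axes [ 0.0047  0.0002 -0.0519]
```

drive_tool:
  rows:
    - [0,0,0,0.0001,0,0,0.3]
    - [0,0,0,0,0,0,0.32]
    - [0,0,0,0,0,0,0.34]
    - [0,0,0,0,0,0,0.36]
    - [0,0,0,0,0,0,0.4]
    - [0,0,0,0,0,0,0.45]
    - [0,0,0,0,0,0,0.5]
    - [0,0,0,0,0,0,0.55]
  force: 20

```text
time: 19.62
tool_pos: [0.5406, 0.1277, 0.2201]
tcp_rot: [2.375, 2.057, -0.0]
wrist_force: [-0.5, 0.7, -0.1]
width: 0.554
grip_force: 0.0
```

Run:
```python
from h import *
s=read_camera("side"); look(s,180,205); avgF(6)
s=read_camera("side"); look(s,180,205)
togo([.5414,.1323,.272])
```

```text
lip col 299 row 192.23841059602648 151.0
lip col 300 row 192.22857142857143 175.0
lip col 321 row 192.80377358490566 265.0
lip col 322 row 192.85271317829458 258.0
F [ 0.37 -0.11 -0.42]
lip col 299 row 192.23333333333332 150.0
lip col 300 row 192.20689655172413 174.0
lip col 321 row 192.796992481203 266.0
lip col 322 row 192.8599221789883 257.0
t 20.02 pos [0.5406 0.1278 0.2201] F [-0.3 -0.7  0.7] w 0.546 q [ 0.19  0.05  1.87 -0.    1.22  0.33]
tool x [ 0.143  0.99  -0.   ] y [ 0.99  -0.143 -0.   ] z [-0. -0. -1.]
shift in tool axes [ 0.0046  0.0002 -0.0519]
```

Released; the arm moved only about 1 mm and is still. Open wide and withdraw straight up.

drive_tool:
  rows:
    - [0,0,0,0,0,0,0.7]
    - [0,0,0,0,0,0,0.7]
    - [0,0,0,0,0,-0.005,0.7]
    - [0,0,0,0,0,-0.01,0.7]
    - [0,0,0,0,0,-0.015,0.7]
    - [0,0,0,0,0,-0.02,0.7]
    - [0,0,0,0,0,-0.03,0.7]
    - [0,0,0,0,0,-0.03,0.7]

```text
time: 20.68
tool_pos: [0.5401, 0.1277, 0.3315]
tcp_rot: [-2.374, -2.056, 0.001]
wrist_force: [1.0, -0.4, 0.4]
width: 0.702
grip_force: 0.0
```

drive_tool:
  rows:
    - [0,0,0,0,0,-0.03,0.7]
    - [0,0,0,0,0,-0.02,0.7]
    - [0,0,0,0,0,-0.01,0.7]
    - [0,0,0,0,0,0,0.7]
    - [0,0,0,0,0,0,0.7]
    - [0,0,0,0,0,0,0.7]
    - [0,0,0,0,0,0,0.7]
    - [0,0,0,0,0,0,0.7]

```text
time: 21.35
tool_pos: [0.5399, 0.1276, 0.388]
tcp_rot: [-2.374, -2.055, 0.005]
wrist_force: [-0.3, 0.4, -0.4]
width: 0.7
grip_force: 0.0
```

Run:
```python
from h import *
s=read_camera("side"); look(s,180,205); save(s,'end.png')
togo([.5414,.1323,.272])
```

```text
lip col 299 row 192.10928961748633 183.0
lip col 300 row 191.96812749003985 251.0
lip col 321 row 192.92016806722688 238.0
lip col 322 row 193.01762114537445 227.0
t 21.4 pos [0.54   0.1277 0.3884] F [-0.2 -0.6  0.1] w 0.701 q [ 0.19 -0.02  1.64 -0.    1.53  0.33]
tool x [ 0.143  0.99  -0.001] y [ 0.99  -0.143 -0.003] z [-0.003 -0.001 -1.   ]
shift in tool axes [0.0049 0.001  0.1164]
```

View pics/end.png

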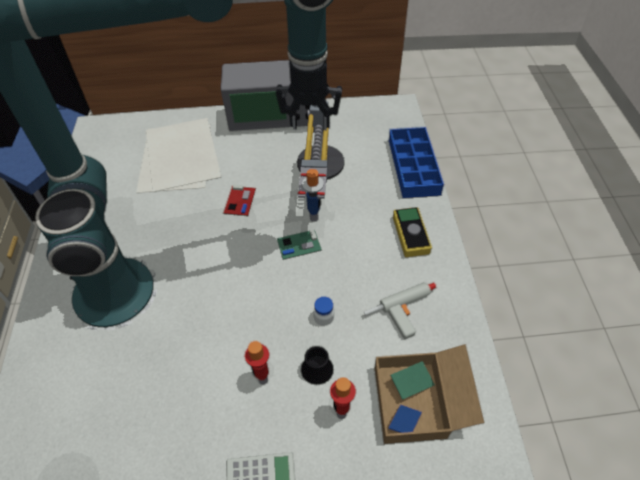

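The driver hangs upright in the fork at side (313,190), with the stand empty at (317,365). Everything else is where it was, and the gripper is clear above.

Run:
```python
from h import *
print(workorder.finish_job())
```

```text
the job is handed in; nothing more can be done
None
```

The screwdriver now hangs by its collar in the fork; the arm moved only about 1 mm when I let go, nothing else on the bench was disturbed, and the job is handed in (no verdict was returned).

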